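Click the multimeter's selector four stops on from OFF

TASK

The multimeter lying on the bench is switched off and is wanted for checking the coil of the solenoid valve beside it. With a fingertip, push its selector dial round clockwise (seen from above) by exactly four clicks from OFF, leave it resting in that fourth click stop and take the hand away. Touch it lightly: nothing is gripped, pinched or lifted, the meter stays lying where it is, and the other things on the bench are left alone.

Things in the scene. Friction and masses are not known exactly. Their poses are not given: they have to be found in the camera images.
- meter: Lengths in mm. Loose dark grey multimeter lying on its back, 206 long (its x) by 96 wide (its y), 0.6 kg, rubber holster; slides under a sideways push of 5 to 8 N. Origin: centre of its underside. +x runs from the jacks to the display, away from the robot within 30 degrees; +y is to the left seen from the jacks. Flat face 47 above the bench; keys, display and jacks stand under 3 above the face.
- dial_axis (a point): On the meter: the dial's vertical axis, 18 from the meter's middle towards the jacks, at the height of the grip bar's top, 65 above the bench. The dial is a black disc of 52 diameter, its top 52 above the bench, with one straight raised grip bar across its middle: 48 long, 10 wide, 13 high (52 to 65 above the bench), both its ends free to push sideways.
- dial_pointer (a point): On the dial: the end face of the grip bar's pointer end, 24 from the axis, 58.5 above the bench; it turns with the dial. A white line on the bar's top marks this end. At OFF it points 120 degrees counter-clockwise (from above) from the meter's +x, to the near left, at a white dot on the face; white dashes mark the nine other stops.
- dial (a joint): Dial angle, rad: 0 at OFF (end stop, where it starts), growing clockwise from above to 3.77 (end stop). Sprung click stops every 24 degrees: 0, 0.419, 0.838, 1.257, 1.676 (fourth click), ... Leaving a stop takes about 0.04 N m (1.7 N at the bar's end); the push fades, and just past half-way the dial snaps ahead of the finger into the next stop. Let go, it springs to the nearest stop.
- display (a point): On the meter: centre of the display window, 62 from the meter's middle along its +x, 49 above the bench.
- valve: Loose solenoid valve standing on the bench about 100 to the meter's left: steel can of 31 diameter, nose up, 66 high, a black connector 30 out on one side. Origin: centre of its underside. Leave alone.
- caliper: Loose steel vernier caliper lying about 110 to the meter's right: 230 long along its x, jaws at its +x end reaching 52 to its -y side, 10 thick. Origin: on the bench under the middle of the beam. Leave alone.
- hub: Loose splined steel sleeve standing on the bench, 56 diameter, 60 high, left of the meter. Origin: centre of its underside. Leave alone.
- drum: Loose heavy clutch drum, open side up, 160 diameter, 58 high, right of the meter. Origin: centre of its underside. Leave alone.
- driver: Loose screwdriver with a blue handle lying beyond the meter, 190 long. Origin: on the bench under its middle. Leave alone.
- pliers: Loose circlip pliers with red handles lying to the left, 160 long. Origin: on the bench under its middle. Leave alone.
- can: Loose spray can standing at the far left, 58 diameter, 188 high. Origin: centre of its underside. Leave alone.
Not all that is in view belongs to the job. Several things look just like the meter: the one meant starts nearest to the robot's base.

How it is judged:
By the outcome, as a careful person would: the job done as asked, in the order asked, and still so for the second after the job is handed in, with the robot touching nothing.
It also fails if it takes over 58 s, if anything falls off the work surface, if the arm or the gripper's body presses on something with over 40 N, if the wrist force passes 120 N, or if a joint passes its speed limit or range.

ROBOT

A 6-joint arm with a two-finger parallel gripper is mounted at the origin on the work surface. World frame = base frame: x ahead of the robot, y to its left, z up, the work surface at z = 0. Lengths are in m, angles in degrees, forces in N, time in s.
With the tool pointing down it reaches from about 0.375 to 0.9 m from the base axis. Payload 3.1 kg.
Tool frame: the origin (TCP) lies between the finger pads; the fingertips stand 11 mm ahead of it and the grasp point (between the pads) lies 8 mm behind it; z points along the fingers, y is the line along which they close (so a half turn about z gives the same grasp; the last joint's range is limited). The gripper opens to 87 mm and grips with 3 to 60 N. Pads are 19 mm wide; open, the fingers measure 117 mm over their backs; the gripper's body (75 mm by 190 mm) begins 51 mm behind the grasp point.
Start: joints at [58.757, 30.224, 82.088, -0, 67.689, -10.227], TCP at [0.224, 0.583, 0.234] pointing down, gripper open.
Joint ranges: [-176.69, 176.69], [-43.24, 126.21], [12.49, 139.97], [-82, 262], [0, 151.66], [-163.58, 163.58]. Speed limits (degrees/s): [159.86, 159.86, 180, 180, 180, 180].

INTERFACE

Orientations are given as a 3x3 rotation matrix whose columns are the frame's x, y, z axes.
In Python, from rig import bot gives the robot as it stands.
- The arm moves only by the tool apply_moves, never from a script. Its argument "steps" is a list that holds one entry, the list of rows, each a list of 7 numbers: the shift along the tool's x, y, z in cm, then the turn, a rotation vector about the tool's x, y, z in degrees, then the gripper command: -1 is shut, 1 is fully open, values between are in proportion. In form: [[[dx, dy, dz, rx, ry, rz, jaw], ...]]. A call has 1 to 20 rows; each row is the pose to reach, as a shift and turn from the pose commanded when the call began, along the tool's axes at that moment; what a row does not reach only later rows make up. A row lasts 1/8 s, in which the tool goes at most 62.5 mm and 10.7 degrees, less where a joint would pass 70% of its speed; a pose out of reach is approached as far as the arm can. A call with a gripper value outside its range is refused whole. The fingers move at their own pace and stop on an object; the grip force is fixed at half the most. Time passes only in rows, so rows that repeat a pose let the fingers close. It gives the time, the measured TCP pose, the force, the opening and the grip force at its end, in the units of the state.
- bot.read_state(): the state, without advancing time (a new reading comes with each control period).
- bot.capture(name): name is "side" or "top" or "wrist"; returns the picture (480x640x3 uint8, blue, green, red); there is no depth.
- bot.camera_model(name): a dict with "intrinsics" (3x3 intrinsics, pixels), "R" (3x3) and "t" (3): a world point X has camera coordinates R X + t. Camera axes: x right, y down, z forward; pixel columns grow to the right and rows downward; lengths in m; the calibration is good to about 2 mm. A picture is of the moment at which its call begins: read the wrist's pose just before it. camera_model takes no time and is no camera call; for the wrist camera it gives the pose at the moment of the call.
- bot.hand_in(): hands the job in; it is judged then, once.
The state is a dict: "time_s": time; "joint_positions": joint angles; "qvel": joint speeds; "tau": joint torques, N m; "position": TCP position; "tcp_rot": TCP orientation; "force": force on the tool from outside, world axes, zero at the start; "moment": the same for the moment, N m; "opening": opening from 0.0 (shut) to 1.0 (fully open); "grasp_force": force on a finger pad.
Only numpy, scipy, OpenCV 4.12 (cv2) and the standard library are available. Lean on these libraries where they do the work, as an engineer would, in place of code of your own. Each camera call takes 0.05 s, during which the arm holds its last target. There are 200 camera calls.

## Working session

There is one attempt and no reset: what is moved stays moved. The work goes in short steps, Python scripts to look and compute and a tool call to move; the robot and the scene stay as the last step left them, time stands still between calls to the robot, and variables do not carry over. Pictures are saved under pics/ and viewed, at most 10 in all, crops included, and the job is handed in when it is done.

Besides the shell and the picture viewer there is one more tool, called after "Call:" as a command line: name --argument value ..., lists and objects as JSON in quotes. apply_moves: Moves the arm, as the interface text tells. Its arguments: {"type":"object","properties":{"steps":{"type":"array","items":{"type":"array","items":{"type":"array","items":{"type":"number"}}}}},"required":["steps"]}

```bash
mkdir -p pics; python3 - <<'E'
from rig import bot
import cv2
for n in("top","side"):
    cv2.imwrite(f"pics/{n}0.png",bot.capture(n))
s=bot.read_state();print(s["time_s"],s["position"],s["tcp_rot"],s["force"])
E
```

```text
0.1 [0.22376101 0.58288865 0.23265505] [[-9.33500296e-01  3.58575214e-01 -1.00667612e-03]
 [ 3.58576476e-01  9.33498801e-01 -1.70255290e-03]
 [ 3.29237679e-04 -1.95030401e-03 -9.99998044e-01]] [ 0.01402093 -0.59918134  0.12114462]
```

View pics/top0.png

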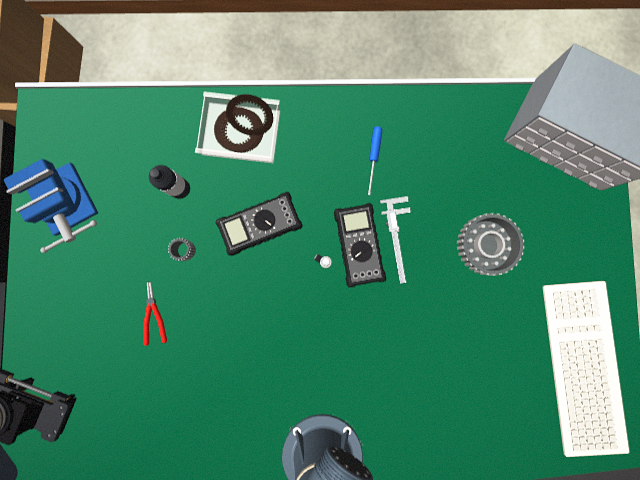

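View pics/side0.png

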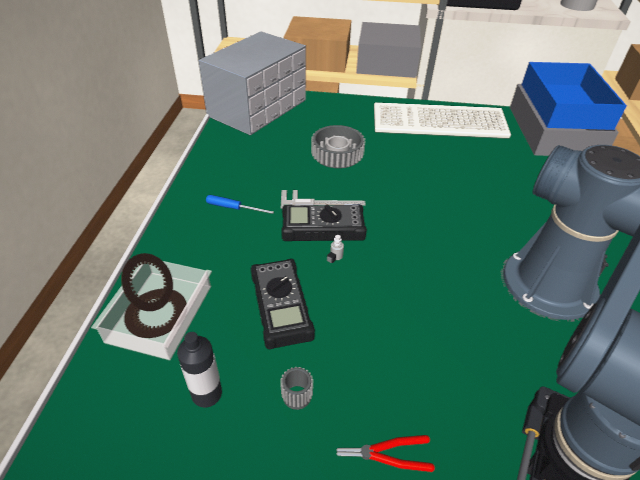

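The top view shows two meters. The one at (360,245), dial at about (361,251), is nearest the base at (322,450). Next I'll enlarge it and compute positions.

```bash
cat > h.py <<'E'
import numpy as np,cv2
from rig import bot
def ray(name,uv,z,m=None):
    m=m or bot.camera_model(name);K,R,t=[np.array(m[k]) for k in("intrinsics","R","t")]
    c=-R.T@t;d=R.T@np.linalg.inv(K)@np.array([*uv,1.])
    return c+d*(z-c[2])/d[2]
E
python3 - <<'E'
from h import *
im=cv2.imread("pics/top0.png")[190:300,300:430]
cv2.imwrite("pics/topc.png",cv2.resize(im,None,fx=5,fy=5,interpolation=cv2.INTER_CUBIC))
print(ray("top",(361,251),.06),ray("top",(357,222),.049),ray("top",(368,276),.05))
m=bot.camera_model("wrist");s=bot.read_state();print(m["intrinsics"]);R=np.array(m["R"]);T=s["tcp_rot"]
print("cam in tcp",T.T@(-R.T@m["t"]-s["position"]),T.T@R.T)
E
```

```text
[ 0.52748062 -0.10507526  0.06      ] [ 0.60426562 -0.09696802  0.049     ] [ 0.46308678 -0.12296432  0.05      ]
[[344.73497609   0.         313.80989434]
 [  0.         344.73497609 237.81612176]
 [  0.           0.           1.        ]]
cam in tcp [ 7.29182477e-02  6.36549531e-05 -1.51397615e-01] [[ 1.17133871e-03 -9.63930810e-01 -2.66150375e-01]
 [ 9.99999234e-01  1.02266117e-03  6.97211897e-04]
 [-3.99882374e-04 -2.66150988e-01  9.63931269e-01]]
```

View pics/topc.png

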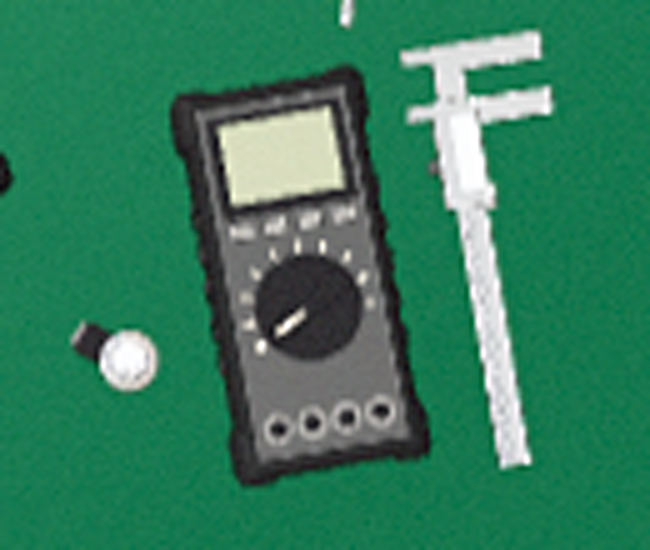

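The crop shows the pointer line from the axis at about (308,306) to (278,330), aimed at the white OFF dot at (262,347). The meter's yaw is about +10°. I'll hover beside the dial with the gripper shut and the tool turned to match the bar.

Call:
apply_moves --steps '[[[-28, -26, 0, 0, 0, 15, -1], [-56.5, -52.4, 0, 0, 0, 29, -1], [-56.5, -52.4, 0, 0, 0, 29, -1], [-56.5, -52.4, 0, 0, 0, 29, -1], [-56.5, -52.4, 0, 0, 0, 29, -1], [-56.5, -52.4, 0, 0, 0, 29, -1], [-56.5, -52.4, 0, 0, 0, 29, -1], [-56.5, -52.4, 0, 0, 0, 29, -1], [-56.5, -52.4, 0, 0, 0, 29, -1], [-56.5, -52.4, 0, 0, 0, 29, -1], [-56.5, -52.4, 0, 0, 0, 29, -1], [-56.5, -52.4, 0, 0, 0, 29, -1], [-56.5, -52.4, 0, 0, 0, 29, -1], [-56.5, -52.4, 0, 0, 0, 29, -1], [-56.5, -52.4, 7, 0, 0, 29, -1], [-56.5, -52.4, 7, 0, 0, 29, -1], [-56.5, -52.4, 7, 0, 0, 29, -1], [-56.5, -52.4, 7, 0, 0, 29, -1], [-56.5, -52.4, 7, 0, 0, 29, -1]]]'

```text
time_s: 2.48
position: [0.5646, -0.1084, 0.1654]
tcp_rot: [[-0.643, 0.766, 0.003], [0.766, 0.643, -0.001], [-0.003, 0.002, -1.0]]
force: [1.2, 0.3, 1.1]
opening: 0.006
grasp_force: 0.0
```

```bash
python3 - <<'E'
from h import *
import pickle
s=bot.read_state();m=bot.camera_model("wrist");im=bot.capture("wrist");cv2.imwrite("pics/w1.png",im)
pickle.dump(m,open("m1.p","wb"));T=s["tcp_rot"]
print(s["time_s"],s["position"],np.degrees(np.arctan2(T[1,0],T[0,0])),T[:,2],s["force"],s["opening"],s["joint_positions"])
E
```

```text
2.475 [ 0.56461387 -0.10840946  0.16539555] 130.01007218915302 [ 0.00325415 -0.0012614  -0.99999391] [1.24721656 0.27994903 1.05760895] 0.005550722961158547 [-2.20022374e+01  3.13319423e+01  9.33240010e+01  3.46421746e-03
  5.51441098e+01 -6.20144318e+01]
```

View pics/w1.png

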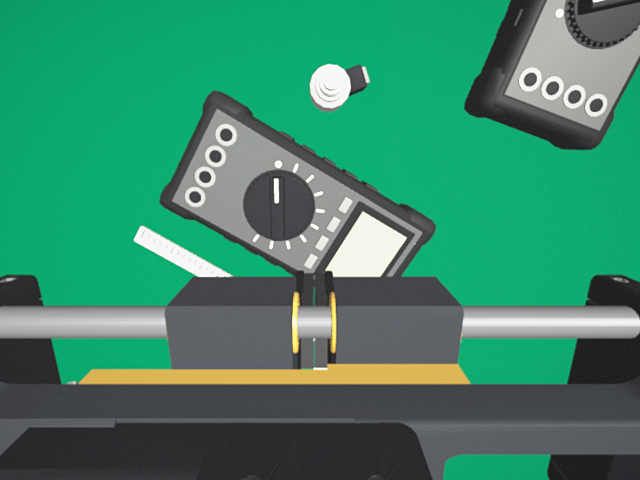

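The wrist view shows the dial disc around (279,206). The bar is vertical in the image, spanning about (277,176)-(277,238), with its pointer end up at the OFF dot (278,163). The shut fingers are edge-on near (315,275-365).

```bash
python3 - <<'E'
from h import *
import pickle
m=pickle.load(open("m1.p","rb"));K,R,t=[np.array(m[k]) for k in("intrinsics","R","t")]
s=bot.read_state();P=s["position"];T=s["tcp_rot"]
a=ray("w",(279,206),.052,m);d=ray("w",(278,163),.047,m);p=ray("w",(277,178),.065,m)
print("axis",a,"dot",d,"ptr",p)
for n,q in(("dot",d),("ptr",p)):print(n,np.degrees(np.arctan2(*(q-a)[[1,0]])),np.linalg.norm((q-a)[:2]))
print("axis in tool",T.T@(a-P)*100)
# meter axis from jacks row/display
e1=ray("w",(207,96),.04,m);e2=ray("w",(432,218),.04,m);print("yaw",np.degrees(np.arctan2(*(e2-e1)[[1,0]])))
for q in([0,0,.011],[.0095,0,.011],[-.0095,0,.011],[.0095,.015,.011],[.0095,-.015,.011],[0,.015,-.03],[0,-.015,-.03]):
    c=K@(R@(P+T@np.array(q))+t);print(q,(c[:2]/c[2]).round())
im=cv2.imread("pics/w1.png");
cv2.imwrite("pics/w1c.png",cv2.resize(im[140:380,180:450],None,fx=2.9,fy=2.5,interpolation=cv2.INTER_CUBIC))
E
```

```text
axis [ 0.52793358 -0.10631949  0.052     ] dot [ 0.50679977 -0.08176523  0.047     ] ptr [ 0.51354079 -0.08857997  0.065     ]
dot 130.71851094485183 0.032396748597161996
ptr 129.05381173761535 0.02284387326331884
axis in tool [ 2.53801717 -2.66965463 11.30041701]
yaw 12.281937570614367
[0, 0, 0.011] [313. 291.]
[0.0095, 0, 0.011] [313. 273.]
[-0.0095, 0, 0.011] [313. 307.]
[0.0095, 0.015, 0.011] [343. 273.]
[0.0095, -0.015, 0.011] [284. 273.]
[0, 0.015, -0.03] [351. 333.]
[0, -0.015, -0.03] [275. 333.]
```

View pics/w1c.png

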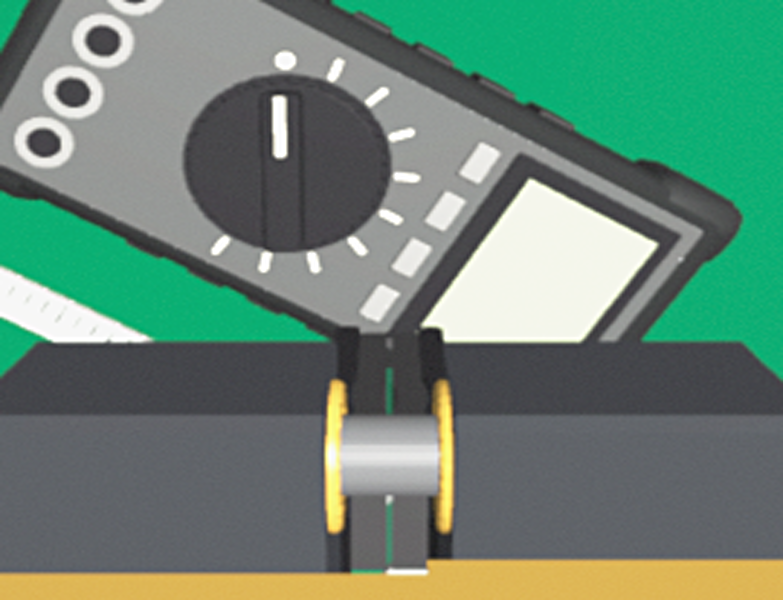

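The shut tip is about 18 mm across its closing line at the end. The axis is 25.4 mm inward (tool x) and 26.7 mm along -y, so there is about 13 mm of clearance to the bar. Lowering now.

Call:
apply_moves --steps '[[[0, 0, 4, 0, 0, 0, -1], [0, 0, 7, 0, 0, 0, -1], [0, 0, 8.5, 0, 0, 0, -1], [0, 0, 9.2, 0, 0, 0, -1], [0, 0, 9.7, 0, 0, 0, -1], [0, 0, 9.7, 0, 0, 0, -1], [0, 0, 9.7, 0, 0, 0, -1], [0, 0, 9.7, 0, 0, 0, -1]]]'

```text
time_s: 3.52
position: [0.5639, -0.1085, 0.0671]
tcp_rot: [[-0.643, 0.766, 0.001], [0.766, 0.643, -0.0], [-0.001, 0.001, -1.0]]
force: [-0.4, 0.7, 1.0]
opening: 0.004
grasp_force: 0.0
```

```bash
python3 - <<'E'
from h import *
s=bot.read_state();P=s["position"];T=s["tcp_rot"];print(P,T[:,2],s["force"])
a=np.array([.5279,-.1063,.052]);c=(T.T@(a-P))*1000;print("axis in tool mm",c)
# finger: approach to y-offset 14 (at 0deg), then rotate about axis
cx,cy=c[0],-14.
for th in range(0,97,8):
    r=np.radians(th);Rz=np.array([[np.cos(r),-np.sin(r)],[np.sin(r),np.cos(r)]])
    d=c[:2]-Rz@np.array([cx,cy]);print(th,(d/10).round(2))
E
```

```text
[ 0.56393384 -0.10847316  0.0671045 ] [ 1.01600936e-03 -4.02656554e-04 -9.99999403e-01] [-0.41317262  0.71669731  0.98496645]
axis in tool mm [ 24.83416659 -26.221281    15.06700851]
0 [ 0.   -1.22]
8 [-0.17 -1.58]
16 [-0.29 -1.96]
24 [-0.35 -2.35]
32 [-0.36 -2.75]
40 [-0.32 -3.15]
48 [-0.22 -3.53]
56 [-0.07 -3.9 ]
64 [ 0.14 -4.24]
72 [ 0.38 -4.55]
80 [ 0.67 -4.82]
88 [ 1.   -5.06]
96 [ 1.35 -5.24]
```

Call:
apply_moves --steps '[[[0, -0.4, 0, 0, 0, 0, -1], [0, -0.8, 0, 0, 0, 0, -1], [0, -1.1, 0, 0, 0, 0, -1], [0, -1.22, 0, 0, 0, 0, -1], [-0.09, -1.4, 0, 0, 0, 4, -1], [-0.17, -1.58, 0, 0, 0, 8, -1], [-0.23, -1.77, 0, 0, 0, 12, -1], [-0.29, -1.96, 0, 0, 0, 16, -1], [-0.32, -2.15, 0, 0, 0, 20, -1], [-0.35, -2.35, 0, 0, 0, 24, -1], [-0.36, -2.55, 0, 0, 0, 28, -1], [-0.36, -2.75, 0, 0, 0, 32, -1], [-0.34, -2.95, 0, 0, 0, 36, -1], [-0.32, -3.15, 0, 0, 0, 40, -1], [-0.32, -3.15, 0, 0, 0, 40, -1], [-0.32, -3.15, 0, 0, 0, 40, -1]]]'

```text
time_s: 5.52
position: [0.5416, -0.1311, 0.0666]
tcp_rot: [[-0.001, 1.0, 0.0], [1.0, 0.001, -0.0], [-0.0, 0.0, -1.0]]
force: [0.0, -0.6, 1.7]
opening: 0.006
grasp_force: 0.0
```

```bash
python3 - <<'E'
from h import *
s=bot.read_state();m=bot.camera_model("wrist");im=bot.capture("wrist");cv2.imwrite("pics/w2.png",im)
P=s["position"];T=s["tcp_rot"];print(P,np.degrees(np.arctan2(T[1,0],T[0,0])),s["force"])
K,R,t=[np.array(m[k]) for k in("intrinsics","R","t")]
c=K@(R@np.array([.5279,-.1063,.065])+t);print("axis px",c[:2]/c[2])
print("axis tool",T.T@(np.array([.5279,-.1063,.065])-P))
E
```

```text
[ 0.54156967 -0.13106573  0.06655906] 90.03951299854016 [ 0.02908886 -0.58215753  1.67309938]
axis px [284.80105599 249.98868958]
axis tool [ 0.02477519 -0.01365268  0.00155766]
```

View pics/w2.png

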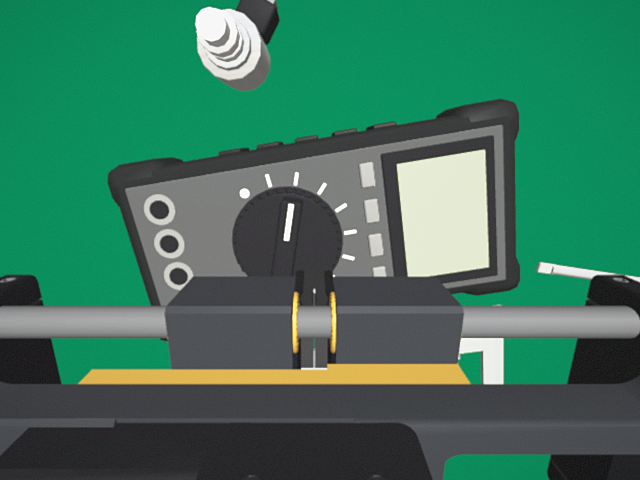

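The pointer now aims at the second dash (296,179), with the finger at 40° as planned. The dial is two clicks on, just ahead of the finger, and the meter looks unmoved. Continuing the arc to about 90°.

```bash
python3 - <<'E'
from h import *
c=np.array([24.8,-14.0])
for th in range(4,57,4):
    r=np.radians(th);print(th,((c-np.array([[np.cos(r),-np.sin(r)],[np.sin(r),np.cos(r)]])@c)/10).round(2))
m=bot.camera_model("wrist");print(ray("wrist",(288,240),.052,m))
E
```

```text
4 [-0.09 -0.18]
8 [-0.17 -0.36]
12 [-0.24 -0.55]
16 [-0.29 -0.74]
20 [-0.33 -0.93]
24 [-0.36 -1.13]
28 [-0.37 -1.33]
32 [-0.37 -1.53]
36 [-0.35 -1.73]
40 [-0.32 -1.92]
44 [-0.28 -2.12]
48 [-0.22 -2.31]
52 [-0.15 -2.49]
56 [-0.07 -2.67]
[ 0.52849701 -0.1051295   0.052     ]
```

Call:
apply_moves --steps '[[[-0.09, -0.18, 0, 0, 0, 4, -1], [-0.17, -0.36, 0, 0, 0, 8, -1], [-0.24, -0.55, 0, 0, 0, 12, -1], [-0.29, -0.74, 0, 0, 0, 16, -1], [-0.33, -0.93, 0, 0, 0, 20, -1], [-0.36, -1.13, 0, 0, 0, 24, -1], [-0.37, -1.33, 0, 0, 0, 28, -1], [-0.37, -1.53, 0, 0, 0, 32, -1], [-0.35, -1.73, 0, 0, 0, 36, -1], [-0.32, -1.92, 0, 0, 0, 40, -1], [-0.28, -2.12, 0, 0, 0, 44, -1], [-0.22, -2.31, 0, 0, 0, 48, -1], [-0.19, -2.4, 0, 0, 0, 50, -1], [-0.19, -2.4, 0, 0, 0, 50, -1], [-0.19, -2.4, 0, 0, 0, 50, -1]]]'

```text
time_s: 7.45
position: [0.5176, -0.133, 0.0666]
tcp_rot: [[0.766, 0.643, 0.0], [0.643, -0.766, -0.0], [0.0, 0.0, -1.0]]
force: [0.4, 0.2, 0.5]
opening: 0.001
grasp_force: 0.0
```

```bash
python3 - <<'E'
from h import *
s=bot.read_state();im=bot.capture("wrist");cv2.imwrite("pics/w3.png",im)
P=s["position"];T=s["tcp_rot"];print(P,np.degrees(np.arctan2(T[1,0],T[0,0])),s["force"])
E
```

```text
[ 0.51760169 -0.13296535  0.06656196] 40.02472324666185 [0.3685156  0.17083675 0.52213257]
```

View pics/w3.png

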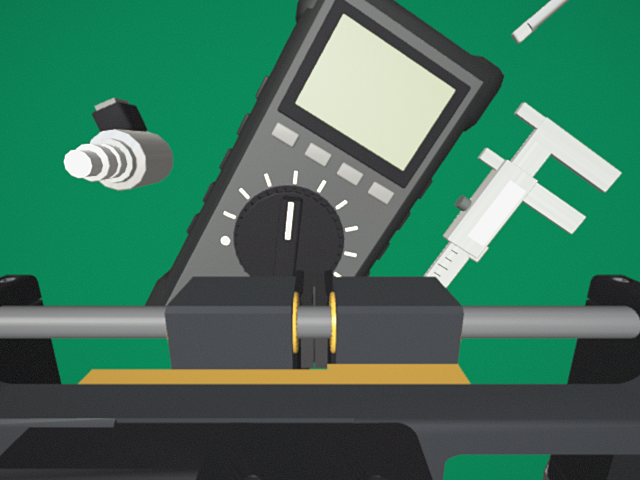

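The pointer now aims at the fourth dash (295,176), counting from the dot (225,240) through (229,215), (243,193) and (268,178), and contact force is nil. Backing off in +y, then up and away.

Call:
apply_moves --steps '[[[0, 0.4, 0, 0, 0, 0, -1], [0, 0.8, 0, 0, 0, 0, -1], [0, 1.2, 0, 0, 0, 0, -1], [0, 1.2, -2, 0, 0, 0, -1], [0, 1.2, -6, 0, 0, 0, -1], [0, 1.2, -11, 0, 0, 0, -1], [-3, 1.2, -14, 0, 0, 0, -1], [-6, 1.2, -14, 0, 0, 0, -1], [-6, 1.2, -14, 0, 0, 0, -1], [-6, 1.2, -14, 0, 0, 0, -1], [-6, 1.2, -14, 0, 0, 0, -1]]]'

```text
time_s: 8.88
position: [0.4797, -0.1802, 0.2062]
tcp_rot: [[0.766, 0.643, -0.0], [0.643, -0.766, 0.0], [0.0, -0.001, -1.0]]
force: [-0.1, -0.5, 0.5]
opening: 0.002
grasp_force: 0.0
```

```bash
python3 - <<'E'
from h import *
s=bot.read_state();im=bot.capture("wrist");print(s["position"],s["force"])
cv2.imwrite("pics/w4.png",im)
E
```

```text
[ 0.47974522 -0.1802075   0.20616348] [-0.14498283 -0.46670809  0.4509031 ]
```

View pics/w4.png

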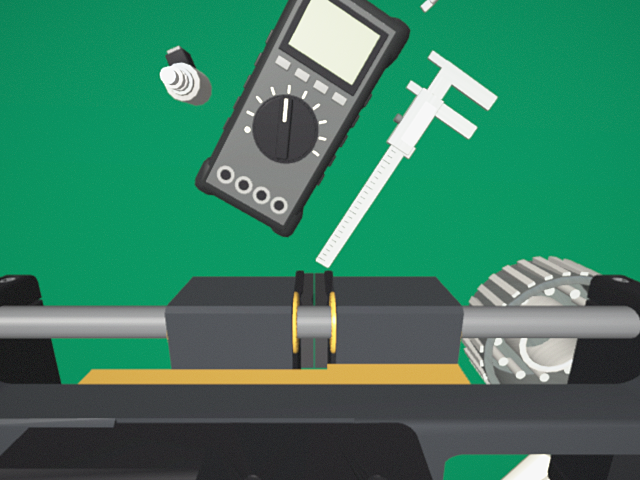

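With the hand clear, the pointer at (285,99) lines up with the fourth dash (289,86). The dial rests in stop 4, and the meter and other objects are undisturbed.

```bash
python3 -c "
from rig import bot
print(bot.hand_in())"
```

```text
the job is handed in; nothing more can be done
None
```

The dial was pushed clockwise from OFF to its fourth click stop, the hand was withdrawn clear of everything, and the job was handed in at about 9 s.

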